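# Put the red drill bit away in its red tube

### The arm

A 7-joint arm with a two-finger parallel gripper is mounted at the origin on the work surface. World frame = base frame: x ahead of the robot, y to its left, z up, the work surface at z = 0. Lengths are in m, angles in degrees, forces in N, time in s.
With the tool pointing down it reaches from about 0.425 to 0.875 m from the base axis. Payload 8.4 kg.
Tool frame: the origin (TCP) lies midway between the tips of the shut fingers; the grasp point (between the pads) lies 19 mm behind it; z points along the fingers, y is the direction in which the jaws open and shut (so a half turn about z gives the same grasp; the last joint's range is limited). The gripper opens to 87 mm and grips with 3 to 60 N. Pads are 19 mm wide; open, the fingers measure 117 mm over their backs; the gripper's body (75 mm by 190 mm) begins 51 mm behind the grasp point.
Start: joints at [-79.595, 19.091, 2.286, 83.961, -0.768, 76.965, -3.352], TCP at [0.18, 0.625, 0.223] pointing down, gripper open.
Joint ranges: [-147.57, 147.57], [-21.85, 119.76], [-74.77, 79.35], [14.55, 137.4], [-85.83, 265.84], [4.83, 119.75], [-152.11, 152.11]. Speed limits (degrees/s): [127.2, 127.2, 159.86, 159.86, 180, 180, 180].

### API

Orientations are given as [roll, pitch, yaw] about the fixed x, y, z axes, in that order (R = Rz(yaw) Ry(pitch) Rx(roll)).
In Python, from station import bot gives the robot as it stands. The module is installed in compiled form; this text tells all that it offers.
- The arm moves only by the shell command python3 -m jog 'ROWS' [OPENING]. ROWS is a JSON object of lists of equal length, an entry for each row: "offset": the shift along the tool's x, y, z in units of 50 mm (1.0 is 50 mm), a list of three; "roll": the turn about the tool's z in degrees. A call has exactly 10 rows; each row is the pose to reach, as a shift and turn from the pose commanded when the call began, along the tool's axes at that moment; what a row does not reach only later rows make up. A row lasts 1/8 s, in which the tool goes at most 62.5 mm and 10.7 degrees, less where a joint would pass 70% of its speed; a pose out of reach is approached as far as the arm can. A call with a gripper value outside its range is refused whole. OPENING is the finger opening in mm, from 0 to 87, set as the call begins (- or left out, the last holds). The fingers move at their own pace and stop on an object; the grip force is fixed at half the most. Time passes only in rows, so rows that repeat a pose let the fingers close, or fill a call up. It gives the time, the measured TCP pose, the force and the opening at its end, in the units of the state.
- bot.state(): the state, without advancing time (a new reading comes with each control period).
- bot.get_image(name): name is "scene" or "top" or "wrist"; returns a dict with "pixels" (480x640x3 uint8, blue, green, red), "fx", "fy", "cx", "cy" (pixels), "position" and "rotation" of the camera in the world. Camera axes: x right, y down, z forward; pixel columns grow to the right and rows downward; lengths in m; the calibration is good to about 2 mm. A picture is of the moment at which its call begins. There is no depth.
- bot.sign_off(): hands the job in, once; it reports no verdict.
The state is a dict: "clock": time; "qpos": joint angles; "joint_vel": joint speeds; "joint_torque": joint torques, N m; "ee_pos": TCP position; "tool_rot": TCP orientation; "wrist_force": force on the tool from outside, world axes, zero at the start; "ft_torque": the same for the moment, N m; "width": finger opening in m.
Only numpy, scipy, OpenCV 4.12 (cv2) and the standard library are available. Lean on these libraries where they do the work, as an engineer would, in place of code of your own. Each camera call takes 0.05 s, during which the arm holds its last target. There are 200 camera calls.

### The job

In the joinery workshop, take the drill bit with the red sleeve out of the wooden block and put it away, point down, in the red storage tube: lower it in by hand right to the bottom of the tube, do not drop it, then let go. Leave the blue and yellow bits standing in the block.

Things in the scene. Friction and masses are not known exactly. Their poses are not given: they have to be found in the camera images.
- red_bit (a point): Loose drill bit, 160 mm long, 60 to 110 g, upright in a wooden block. Point: its centre on the axis, 80 mm above the flat tip; z axis from tip to top. Lower 115 mm: steel rod, diameter 9 mm; top 45 mm: round red plastic sleeve, diameter 14 mm, to grip from above (middle of sleeve 57 mm above the centre). Bits stick 128 mm out of the block, tops 172 mm above the bench.
- blue_bit (a point): The same bit with a blue sleeve, a bystander; point: its centre, as for the red one. The three bits stand in any order in one fixed wooden block, 70 x 260 mm and 44 mm high, in a row of three holes 90 mm apart along its length; holes 11 mm in diameter, 32 mm deep.
- yellow_bit (a point): The same bit with a yellow sleeve, a bystander in the same block; point: its centre, as for the red one.
- red_tube (a point): Red upright storage tube, fixed on a 70 mm wooden foot. Point: centre of its mouth, 120 mm above the bench; z up. Mouth: funnel, 40 mm inside, narrowing over 15 mm to a 26 mm bore. Flat floor 95 mm below the mouth: a bit standing on it has its centre 15 mm below the mouth and sticks 65 mm out. Like tubes, blue and yellow, stand about, axes 100 mm or more away, in any order.

How it is judged:
By the outcome, as a careful person would: the job done as asked, in the order asked, and still so for the second after the job is handed in, with the robot touching nothing.
It also fails if it takes over 45 s, if anything falls off the work surface, if the arm or the gripper's body presses on something with over 40 N, if the wrist force passes 120 N, or if a joint passes its speed limit or range.

## Working session

There is one attempt and no reset: what is moved stays moved. The work goes in short steps, Python scripts to look and compute and a shell command to move; the robot and the scene stay as the last step left them, time stands still between calls to the robot, and variables do not carry over. Pictures are saved under pics/ and viewed, about 8 in all and at most 12, crops included, and the job is handed in when it is done.

```bash
mkdir -p pics
cat > h.py <<'E'
import cv2,numpy as np
from station import bot
def grab(n,f):
    d=bot.get_image(n);cv2.imwrite('pics/'+f,d['pixels']);return d
def ray(d,u,v):
    r=np.array(d['rotation'])@np.array([(u-d['cx'])/d['fx'],(v-d['cy'])/d['fy'],1]);return np.array(d['position']),r/np.linalg.norm(r)
def onz(d,u,v,z):
    p,r=ray(d,u,v);return p+r*(z-p[2])/r[2]
def tri(obs):
    A=np.zeros((3,3));b=np.zeros(3)
    for d,u,v in obs:
        p,r=ray(d,u,v);M=np.eye(3)-np.outer(r,r);A+=M;b+=M@p
    return np.linalg.solve(A,b)
def blobs(d,h,w=8,s=120,vmin=60,amin=30):
    hsv=cv2.cvtColor(d['pixels'],cv2.COLOR_BGR2HSV).astype(int)
    m=((abs((hsv[...,0]-h+90)%180-90)<=w)&(hsv[...,1]>s)&(hsv[...,2]>vmin)).astype(np.uint8)
    n,l,st,c=cv2.connectedComponentsWithStats(m)
    return [(st[i].tolist(),c[i].round(1).tolist()) for i in range(1,n) if st[i][4]>=amin]
E
python3 - <<'E'
from h import *
s=bot.state();print(s['clock'],s['ee_pos'],s['tool_rot'],s['width'])
a=grab('scene','s0.png');b=grab('top','t0.png')
cv2.imwrite('pics/both.png',cv2.resize(np.vstack([a['pixels'],b['pixels']]),(400*1,600)))
for n,d in(('s',a),('t',b)):
    print(n,np.round(d['position'],3),np.round(d['rotation'],2).tolist(),d['fx'])
    for c,h in(('r',0),('b',110),('y',27)): print(c,blobs(d,h))
E
```

```text
0.0 [0.18000717 0.6241068  0.22168279] [-1.79910343e+02  7.58616431e-03  1.63913377e+02] 0.08670275696048592
s [1.077 0.069 0.673] [-133.35, -0.27, 98.3] 492.81937329029853
r [([335, 21, 18, 6, 46], [342.5, 23.2]), ([304, 118, 72, 53, 992], [326.3, 151.9]), ([385, 123, 16, 25, 308], [392.9, 135.4]), ([269, 240, 27, 57, 1086], [283.1, 265.7]), ([389, 264, 12, 27, 224], [393.9, 276.8])]
b [([400, 0, 25, 39, 633], [413.5, 21.3]), ([0, 75, 107, 53, 2547], [62.7, 101.0]), ([0, 129, 28, 28, 353], [8.3, 139.9]), ([58, 142, 61, 42, 1521], [87.7, 162.4]), ([197, 241, 30, 56, 982], [213.3, 266.1]), ([505, 253, 15, 25, 182], [512.0, 264.8])]
y [([115, 244, 38, 58, 1212], [134.8, 270.7]), ([447, 258, 15, 27, 237], [453.8, 270.7])]
t [0.34  0.014 1.199] [-170.01, -1.3, -90.12] 553.3708667264731
r [([255, 197, 8, 12, 66], [259.1, 202.4]), ([341, 228, 22, 25, 431], [350.6, 239.8]), ([285, 440, 85, 40, 1638], [338.5, 453.3])]
b [([632, 178, 8, 79, 359], [636.6, 205.3]), ([397, 220, 23, 24, 400], [407.6, 230.9]), ([163, 224, 8, 9, 45], [166.7, 227.5]), ([576, 367, 64, 86, 2615], [615.4, 405.2])]
y [([0, 58, 640, 422, 194731], [314.5, 283.6])]
```

View pics/t0.png

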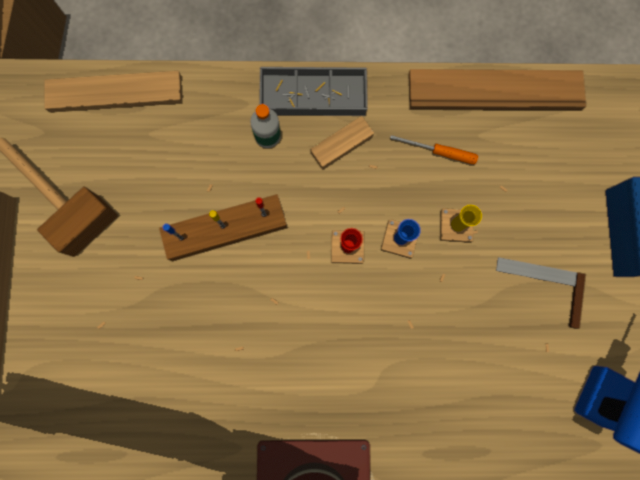

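View pics/s0.png

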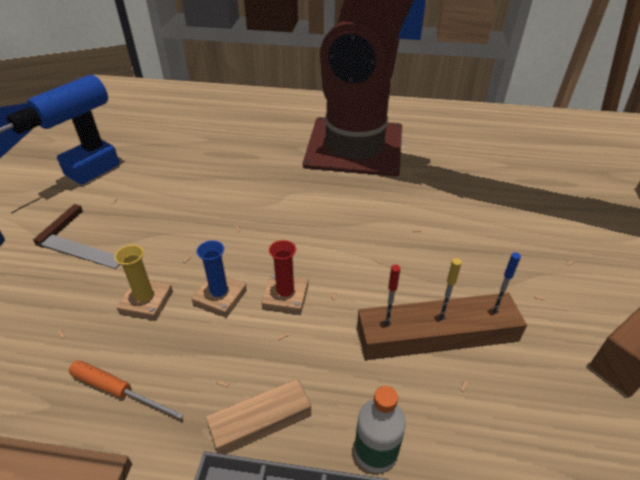

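The top view shows the bits in the block (blue, yellow, red from left, red sleeve at about (259,202)) and the tubes to the right (red mouth at about (351,239)). The scene view shows the red sleeve at (394,277) and the red tube mouth at (283,249).

```bash
sed -i "s/r=np.array(d\['rotation'\])@/r=R.from_euler('xyz',d['rotation'],degrees=True).as_matrix()@/;1a from scipy.spatial.transform import Rotation as R" h.py
python3 - <<'E'
from h import *
a=bot.get_image('scene');b=bot.get_image('top')
print('bit',tri([(a,393.9,276.8),(b,259.1,202.4)]),onz(a,393.9,276.8,.1495),onz(b,259.1,202.4,.1495))
for n,s,t in(('yel',(453.8,270.7),(213,216)),('blu',(512,264.8),(166.7,227.5))): print(n,tri([(a,*s),(b,*t)]),onz(a,*s,.1495))
print('tube',tri([(a,283,249),(b,351,239)]),onz(a,283,249,.12),onz(b,351,239,.12))
s=bot.state();print(s['clock'],R.from_euler('xyz',s['tool_rot'],degrees=True).as_matrix().round(3))
E
```

```text
bit [0.58292252 0.10521935 0.15376158] [0.57890771 0.10511843 0.1495    ] [0.5839153  0.10599265 0.1495    ]
yel [0.55607961 0.19245724 0.15221357] [0.55353158 0.19178478 0.1495    ]
blu [0.53281892 0.27857472 0.15416321] [0.52828195 0.27820842 0.1495    ]
tube [ 0.51684292 -0.07341421  0.12094724] [ 0.51585715 -0.07302765  0.12      ] [ 0.5170999  -0.07410894  0.12      ]
0.2 [[-0.961  0.277 -0.   ]
 [ 0.277  0.961 -0.001]
 [-0.    -0.001 -1.   ]]
```

```bash
python3 -m jog '{"offset":[[-0.5,-0.4,-0.3],[-1.3,-0.9,-0.6],[-2.1,-1.5,-0.6],[-3,-2.2,-0.6],[-4,-2.9,-0.6],[-5,-3.6,-0.6],[-6,-4.4,-0.6],[-7,-5.1,-0.6],[-7.8,-5.7,-0.6],[-8.5,-6.2,-0.6]],"roll":[3,9,15,22,29,36,43,49,54,57]}' 87
python3 -m jog '{"offset":[[0,0,0],[0,0,0],[0,0,0],[0,0,0],[0,0,0],[0,0,0],[0,0,0],[0,0,0],[0,0,0],[0,0,0]],"roll":[0,0,0,0,0,0,0,0,0,0]}'
python3 - <<'E'
from h import *
d=grab('wrist','w1.png')
print(d['position'],d['rotation'],blobs(d,0))
s=bot.state();p=np.array(s['ee_pos']);M=R.from_euler('xyz',s['tool_rot'],degrees=True).as_matrix()
print(p,s['tool_rot'],s['wrist_force'],(M.T@(np.array([.582,.1055,.245])-p)/.05).round(2))
E
```

```text
clock: 1.45
ee_pos: [0.5035, 0.2068, 0.2527]
tool_rot: [180.0, -0.0, 106.7]
wrist_force: [0.2, 0.1, -0.2]
width: 0.0872
clock: 2.7
ee_pos: [0.5025, 0.2088, 0.2526]
tool_rot: [-180.0, 0.0, 106.9]
wrist_force: [0.7, -0.7, 0.7]
width: 0.0876
[0.48215708 0.27561309 0.41497095] [ 1.65170777e+02 -7.69494176e-02  1.69358624e+01] [([372, 378, 18, 15, 212], [380.1, 386.1])]
[0.50257892 0.20884217 0.25257244] [-1.79999104e+02  1.54438943e-03  1.06905292e+02] [0.66694687 0.35980454 0.62658169] [-2.44  0.92  0.15]
```

View pics/w1.png

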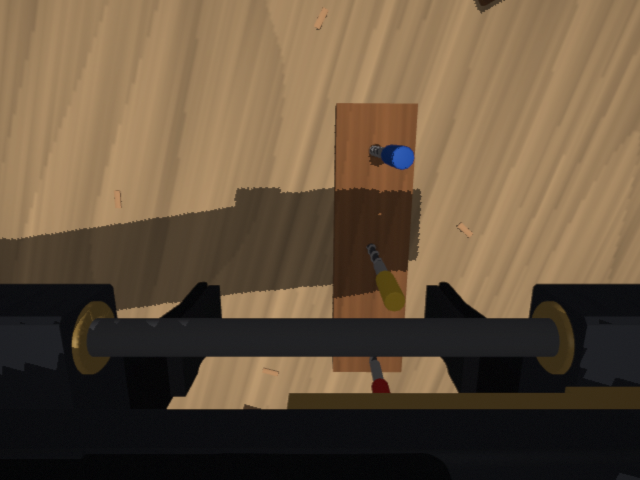

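The wrist view shows blue at (402,157), yellow at (393,290), red partly hidden at (380,386). I move closer and measure red there.

```bash
python3 -m jog '{"offset":[[-0.3,0.2,0],[-0.8,0.5,0],[-1.3,0.8,0],[-1.5,0.92,0],[-1.5,0.92,0],[-1.5,0.92,0],[-1.5,0.92,0],[-1.5,0.92,0],[-1.5,0.92,0],[-1.5,0.92,0]],"roll":[0,0,0,0,0,0,0,0,0,0]}'
python3 - <<'E'
from h import *
d=grab('wrist','w2.png')
print(blobs(d,0))
s=bot.state();p=np.array(s['ee_pos']);M=R.from_euler('xyz',s['tool_rot'],degrees=True).as_matrix()
print(p,s['tool_rot'])
for st,c in blobs(d,0):
    print(onz(d,*c,.16))
cv2.imwrite('pics/w2c.png',d['pixels'][200:420,250:500])
E
```

```text
clock: 4.0
ee_pos: [0.5683, 0.1506, 0.2526]
tool_rot: [180.0, -0.0, 106.9]
wrist_force: [-1.0, -0.2, -0.7]
width: 0.0871
[([312, 290, 20, 28, 504], [321.8, 304.5]), ([195, 378, 37, 31, 864], [214.9, 394.8])]
[0.56837151 0.15052801 0.25257948] [ 1.79999683e+02 -3.71320958e-04  1.06908935e+02]
[0.57928859 0.1135416  0.16      ]
[0.52643367 0.02499659 0.16      ]
```

View pics/w2c.png

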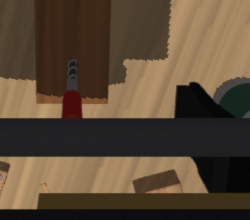

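Run:
```python
from h import *
d=bot.get_image('wrist')
s=bot.state();p=np.array(s['ee_pos']);M=R.from_euler('xyz',s['tool_rot'],degrees=True).as_matrix()
st,c=blobs(d,0)[0]
q=onz(d,c[0],st[1],.127); q=q-M[:,0]*.007
print('wrist est',q)
for t in (q,np.array([.582,.1055,0])): 
    t=t.copy();t[2]=.1495-.019; print((M.T@(t-p)/.05).round(3))
```

```text
wrist est [0.5819966  0.10456966 0.12700012]
[-0.958 -0.006  2.441]
[-9.400e-01 -1.000e-03  2.441e+00]
```

```bash
python3 -m jog '{"offset":[[-0.5,0,0],[-0.95,0,0],[-0.95,0,0],[-0.95,0,0.5],[-0.95,0,1.1],[-0.95,0,1.7],[-0.95,0,2.2],[-0.95,0,2.44],[-0.95,0,2.44],[-0.95,0,2.44]],"roll":[0,0,0,0,0,0,0,0,0,0]}'
python3 -m jog '{"offset":[[0,0,0],[0,0,0],[0,0,0],[0,0,0],[0,0,0],[0,0,0],[0,0,0],[0,0,0],[0,0,0],[0,0,0]],"roll":[0,0,0,0,0,0,0,0,0,0]}' 0
```

```text
clock: 5.35
ee_pos: [0.5828, 0.1054, 0.1316]
tool_rot: [179.9, -0.0, 106.9]
wrist_force: [-0.2, 0.0, -0.1]
width: 0.0866
clock: 6.6
ee_pos: [0.5822, 0.105, 0.1305]
tool_rot: [-180.0, 0.0, 106.9]
wrist_force: [0.2, -0.4, -0.6]
width: 0.0134
```

```bash
python3 -m jog '{"offset":[[0,0,-0.15],[0,0,-0.4],[0,0,-0.7],[0,0,-1.0],[0,0,-1.4],[0,0,-1.9],[0,0,-2.4],[0,0,-2.8],[0,0,-3.0],[0,0,-3.0]],"roll":[0,0,0,0,0,0,0,0,0,0]}'
python3 - <<'E'
from h import *
a=grab('scene','s2.png')
cv2.imwrite('pics/s2c.png',cv2.resize(a['pixels'][130:370,220:540],(640,480)))
s=bot.state();p=np.array(s['ee_pos']);M=R.from_euler('xyz',s['tool_rot'],degrees=True).as_matrix()
print(p,s['wrist_force'],(M.T@(np.array([.5168,-.0735,p[2]])-p)/.05).round(3))
E
```

```text
clock: 7.85
ee_pos: [0.5825, 0.1051, 0.2813]
tool_rot: [179.9, -0.0, 106.9]
wrist_force: [-0.6, 0.3, -1.2]
width: 0.0133
[0.58212254 0.10501953 0.2803826 ] [-0.92429555  0.62585346 -1.56016617] [-3.036 -2.289  0.   ]
```

View pics/s2c.png

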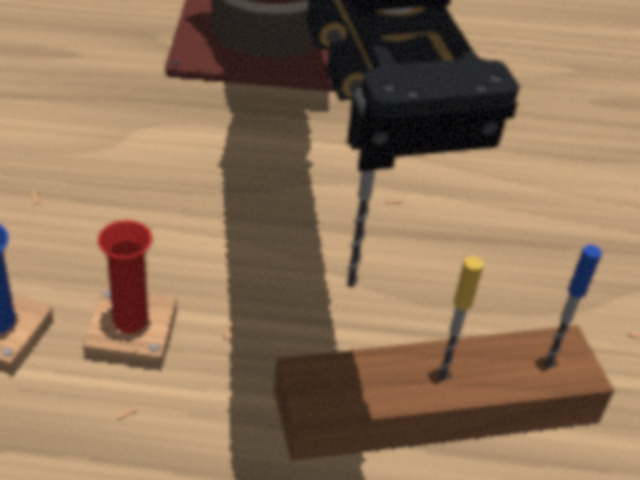

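The bit is out and hangs nearly plumb: tip at crop (351,283), full frame (395.5,271.5). Blue and yellow are still in the block. Next I move over the red tube.

```bash
python3 -m jog '{"offset":[[-0.2,-0.15,0],[-0.6,-0.45,0],[-1.1,-0.83,0],[-1.6,-1.2,0],[-2.1,-1.58,0],[-2.5,-1.88,0],[-2.8,-2.11,0],[-2.95,-2.22,0],[-3.04,-2.29,0],[-3.04,-2.29,0]],"roll":[0,0,0,0,0,0,0,0,0,0]}'
python3 - <<'E'
from h import *
a={**bot.get_image('scene')};cv2.imwrite('pics/s3.png',a['pixels'])
cv2.imwrite('pics/s3c.png',cv2.resize(a['pixels'][110:330,150:410],None,fx=2.4,fy=2.4))
print('tip before',onz(a,395.5,271.5,.162))
s=bot.state();p=np.array(s['ee_pos']);print(p,s['tool_rot'])
# expected tip pixel if plumb
M=R.from_euler('xyz',a['rotation'],degrees=True).as_matrix()
def px(w):
    c=M.T@(np.array(w)-a['position']);return a['cx']+a['fx']*c[0]/c[2],a['cy']+a['fy']*c[1]/c[2]
print('exp tip',px([p[0],p[1],p[2]-.119]), 'tube mouth',px([.5168,-.0735,.12]))
E
```

```text
clock: 9.15
ee_pos: [0.517, -0.0734, 0.2805]
tool_rot: [-180.0, 0.0, 106.9]
wrist_force: [-0.3, -0.2, -0.4]
width: 0.0133
tip before [0.58006141 0.10612148 0.162     ]
[ 0.51706539 -0.07301028  0.28045811] [-1.79985766e+02  1.75904852e-03  1.06961798e+02]
exp tip (np.float64(281.5703253379032), np.float64(230.37485531248697)) tube mouth (np.float64(282.59715018680237), np.float64(249.3687937854354))
```

View pics/s3c.png

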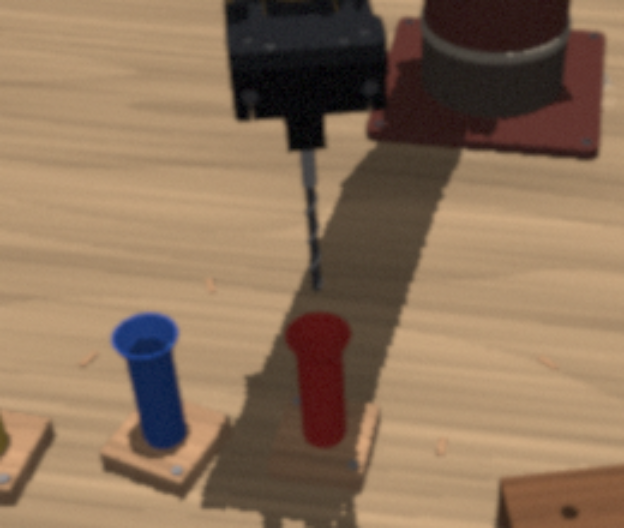

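The tip is at (281.7,230.4) in the full frame. That matches the plumb prediction and sits above the mouth centre at (282.5,249.6). Now I lower it.

```bash
python3 -m jog '{"offset":[[0,0,0.2],[0,0,0.5],[0,0,0.9],[0,0,1.3],[0,0,1.7],[0,0,2.0],[0,0,2.3],[0,0,2.5],[0,0,2.6],[0,0,2.6]],"roll":[0,0,0,0,0,0,0,0,0,0]}'
python3 -m jog '{"offset":[[0,0,0.01],[0,0,0.02],[0,0,0.03],[0,0,0.04],[0,0,0.05],[0,0,0.06],[0,0,0.07],[0,0,0.08],[0,0,0.08],[0,0,0.08]],"roll":[0,0,0,0,0,0,0,0,0,0]}'
```

```text
clock: 10.45
ee_pos: [0.5169, -0.0737, 0.1505]
tool_rot: [-180.0, 0.0, 106.9]
wrist_force: [0.5, -0.4, -0.9]
width: 0.0131
clock: 11.7
ee_pos: [0.5169, -0.0737, 0.1466]
tool_rot: [180.0, 0.0, 106.9]
wrist_force: [-0.2, 0.3, -0.1]
width: 0.0134
```

```bash
python3 -m jog '{"offset":[[0,0,0.01],[0,0,0.02],[0,0,0.03],[0,0,0.04],[0,0,0.04],[0,0,0.04],[0,0,0.04],[0,0,0.04],[0,0,0.04],[0,0,0.04]],"roll":[0,0,0,0,0,0,0,0,0,0]}'
```

```text
clock: 12.95
ee_pos: [0.5169, -0.0737, 0.1446]
tool_rot: [-180.0, 0.0, 106.9]
wrist_force: [-0.3, -0.2, -0.9]
width: 0.013
```

```bash
python3 -m jog '{"offset":[[0,0,0.005],[0,0,0.01],[0,0,0.015],[0,0,0.02],[0,0,0.02],[0,0,0.02],[0,0,0.02],[0,0,0.02],[0,0,0.02],[0,0,0.02]],"roll":[0,0,0,0,0,0,0,0,0,0]}'
```

```text
clock: 14.2
ee_pos: [0.5169, -0.0737, 0.1436]
tool_rot: [-180.0, 0.0, 106.9]
wrist_force: [-0.1, -0.1, -1.1]
width: 0.0133
```

```bash
python3 -m jog '{"offset":[[0,0,0.005],[0,0,0.01],[0,0,0.015],[0,0,0.02],[0,0,0.02],[0,0,0.02],[0,0,0.02],[0,0,0.02],[0,0,0.02],[0,0,0.02]],"roll":[0,0,0,0,0,0,0,0,0,0]}'
```

```text
clock: 15.45
ee_pos: [0.5174, -0.0738, 0.1434]
tool_rot: [179.9, 0.0, 106.9]
wrist_force: [-1.0, 0.7, 8.1]
width: 0.0132
```

Floor contact at 8 N. Release and withdraw straight up.

```bash
python3 -m jog '{"offset":[[0,0,0],[0,0,0],[0,0,0],[0,0,0],[0,0,0],[0,0,0],[0,0,0],[0,0,0],[0,0,0],[0,0,0]],"roll":[0,0,0,0,0,0,0,0,0,0]}' 60
python3 -m jog '{"offset":[[0,0,-0.2],[0,0,-0.5],[0,0,-0.9],[0,0,-1.4],[0,0,-1.9],[0,0,-2.4],[0,0,-2.8],[0,0,-3.0],[0,0,-3.0],[0,0,-3.0]],"roll":[0,0,0,0,0,0,0,0,0,0]}'
python3 - <<'E'
from h import *
a=bot.get_image('scene')
cv2.imwrite('pics/s4c.png',cv2.resize(a['pixels'][150:370,200:540],None,fx=2.3,fy=2.3))
M=R.from_euler('xyz',a['rotation'],degrees=True).as_matrix()
c=M.T@(np.array([.517,-.0737,.185])-a['position']);print('exp top',a['cx']+a['fx']*c[0]/c[2],a['cy']+a['fy']*c[1]/c[2])
E
```

```text
clock: 16.7
ee_pos: [0.5169, -0.0737, 0.1426]
tool_rot: [-180.0, 0.0, 106.9]
wrist_force: [0.3, -0.0, 0.4]
width: 0.0601
clock: 17.95
ee_pos: [0.5165, -0.0736, 0.2919]
tool_rot: [-179.9, -0.0, 106.9]
wrist_force: [-0.4, -0.1, 1.4]
width: 0.0599
exp top 280.3597060325094 218.79245056090568
```

View pics/s4c.png

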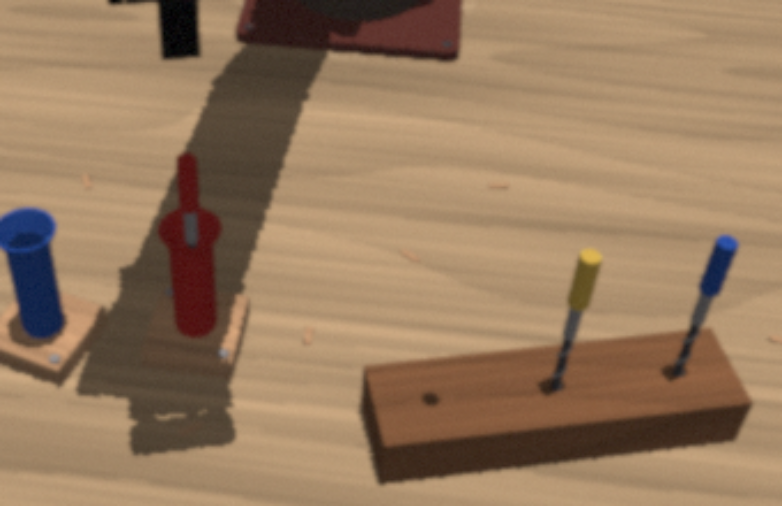

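The red bit stands in the red tube, top at crop (187,157), full frame (281,218), as predicted for full depth. Blue and yellow stand in the block, and the gripper is clear.

```bash
python3 -c "
from station import bot
print(bot.state()['wrist_force']);print(bot.sign_off())"
```

```text
[ 0.15612192  0.72875457 -1.29638734]
the job is handed in; nothing more can be done
None
```

I took the red bit out of the block, lowered it point down into the red tube until it met the floor (about 8 N), and let go. I then raised the gripper straight up about 150 mm and handed the job in at about 18 s.

- **Red bit:** the last picture shows it standing in the tube. Its top is at about (281, 218) px; a bit standing on the floor should show at (280, 219).
- **Blue and yellow bits:** both are still standing in the block.
- **Robot:** the gripper is clear of everything, and the wrist force before handing in was about 1.5 N, which is at noise level.

No check failed. The only disagreement was small: single-view estimates of the red bit's position differed by up to 5 mm. The two-view and wrist-camera estimates agreed to about 1 mm, and I used those.

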